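# Set the cable tester's range selector and start the test

## Task

On the cable tester, push the red tab of the round selector sideways with a fingertip until its outer end stands wholly within the yellow field of the ring around it. Only then press the blue test button all the way down and let it come up again, leaving the selector on yellow. Do not pinch the tab or lift the selector off its spindle, push gently, and leave the cameras, bin and other parts lying around where they are.

Things in the scene. Friction and masses are not known exactly. Their poses are not given: they have to be found in the camera images.
- tester: Light grey box, 250 x 340 x 70 mm (x, y, z), fixed to the bench; its place and yaw vary. Origin at the centre of its underside, on the bench. Its flat top (70 mm up) carries the ring and selector (axis at x 0, y +50 mm), a flat dark display and the blue button (x -70, y -115 mm). Apart from ring and selector nothing stands within 115 mm of the axis.
- dial_axis (a point): Point on the vertical axis of the selector, level with the top of its disc, 84 mm above the bench. The selector is a black disc of radius 54 mm with a low aluminium hub (radius 16 mm, 6 mm above the disc) and one red upright tab.
- tab_tip (a point): Middle of the outer end face of the red tab, 80 mm from the axis, 100 mm above the bench. The tab (white line on top) is an upright plate 12 mm thick, standing radially from 32 to 80 mm from the axis, so it sticks out 26 mm beyond the disc's rim; its lower edge is 84 mm, its top 116 mm above the bench.
- yellow_field (a point): Middle of the yellow field, 80 mm from the axis, 75 mm above the bench. The field is 26 mm wide and runs from 63 to 107 mm from the axis; it may lie anywhere round the axis. The tab's end is wholly within it when tab_tip is within 7 mm of this point seen from above.
- range_ring: Dark flat ring round the axis, radius 110 mm, 4 mm thick, fixed on the tester's top; its origin is on the axis, 70 mm above the bench. It carries six flat colour fields every 60 degrees: yellow (on its own -x side), then anticlockwise from above white, blue, grey, green, brown.
- selector (a joint): Angle of the selector in rad, growing anticlockwise seen from above; 0 is the tab pointing along the tester's own -x. Turns either way, no stop within a full turn, no clicks: a steady drag of 0.10 N m (about 1.5 N at the tab), and it stays where it is left.
- selector_lift (a joint): How far the selector disc is raised off its seat, in m; 0 seated (held down by its weight of about 0.25 kg only), 0.03 at most.
- tab_left: The half (6 mm) of the tab's thickness on its left, looking outward from the axis along the tab, i.e. the anticlockwise side seen from above; its origin lies on the selector's axis, 76 mm above the bench. Pushed on when the selector is turned clockwise.
- tab_right: The other half of the tab, on its right (clockwise side); same origin. Pushed on when the selector is turned anticlockwise.
- test_button (a joint): How far the blue test button is pressed, in m: 0 up, 0.006 fully down; springs back by itself.
- test_button_top (a point): Centre of the top of the round blue test button (radius 16 mm); the point moves down with the button; 5 N press it fully down.
- camera_white: Loose white camera housing with a black lens ring, a cylinder 42 mm across and 60 mm high, standing on the tester's top near its far corner on the button's side. Origin at its underside.
- camera_black: Loose dark camera housing of the same size, standing on the bench in front of the tester. Origin at its underside.
- parts_bin: Blue open bin with copper parts, 110 x 150 x 60 mm, on the bench beside the tester's +y end. Origin at the centre of its underside.
- driver: Screwdriver with an orange handle, 170 mm long, lying on the bench in front of the tester. Origin under its middle.
- connector: Grey connector block with a brass nose, 50 x 28 x 22 mm, on the bench beside the tester's -y end.
- coil: Copper-coloured coil spool, 60 mm across and 40 mm high, on the bench beside the tester's -y end.
- flux_jar: Small jar with a white cap, 52 mm across and 75 mm high, on the bench beside the tester's -y end.

How it is judged:
On the way, in this order (a step that is already met when the one before it is completed fails the run):
1. the tab's end stands within the yellow field, the selector at rest (horizontal distance between tab_tip and yellow_field below 0.007 m and velocity of joint selector between -0.15 and 0.15 rad/s), for 0.2 s.
2. the test button is pressed all the way down with the tab on yellow (horizontal distance between tab_tip and yellow_field below 0.007 m and value of joint test_button above 0.005 m), for 0.05 s.
At the end, for the whole second after the job is handed in: the tab's end is within 7 mm of the middle of the yellow field, the button is up again, the selector sits on its seat (within 3 mm), and every bystander is within 30 mm of where it stood and not knocked over (horizontal distance between tab_tip and yellow_field below 0.007 m and value of joint test_button below 0.0015 m and value of joint selector_lift below 0.003 m and not (distance of any of camera_white, camera_black, parts_bin, driver, connector, coil, flux_jar from where it was at the start of the episode above 0.03 m) and not (angle between any of camera_white, camera_black, parts_bin, connector, coil, flux_jar's own z axis and vertical above 0.5 rad)); the robot touches nothing.
It fails at once if the test button pressed (over 3 mm) while the tab is off the yellow field (horizontal distance between tab_tip and yellow_field above 0.009 m and value of joint test_button above 0.003 m).
It fails at once if the selector lifted off its seat by more than 6 mm (value of joint selector_lift above 0.006 m).
It fails at once if the tab pinched: fingers press both of its halves at once with over 2 N each (contact force between the fingers and tab_left above 2 N and contact force between the fingers and tab_right above 2 N).
It fails at once if the tab pushed with more than 25 N (contact force between any of the arm, the fingers and tab_left above 25 N or contact force between any of the arm, the fingers and tab_right above 25 N).
It fails at once if a bystander moved by more than 30 mm, lifted or knocked over (distance of any of camera_white, camera_black, parts_bin, driver, connector, coil, flux_jar from where it was at the start of the episode above 0.03 m or angle between any of camera_white, camera_black, parts_bin, connector, coil, flux_jar's own z axis and vertical above 0.5 rad).
It also fails if it takes over 51 s, if anything falls off the work surface, if the arm or the gripper's body presses on something with over 40 N, if the wrist force passes 120 N, or if a joint passes its speed limit or range.

## Robot

A 6-joint arm with a two-finger parallel gripper is mounted at the origin on the work surface. World frame = base frame: x ahead of the robot, y to its left, z up, the work surface at z = 0. Lengths are in m, angles in rad, forces in N, time in s.
With the tool pointing down it reaches from about 0.375 to 0.975 m from the base axis. Payload 3.8 kg.
Tool frame: the origin (TCP) lies between the finger pads; the fingertips stand 8 mm ahead of it and the grasp point (between the pads) lies 11 mm behind it; z points along the fingers, y is the line along which they close (so a half turn about z gives the same grasp; the last joint's range is limited). The gripper opens to 85 mm and grips with 20 to 120 N. Pads are 22 mm wide; open, the fingers measure 114 mm over their backs; the gripper's body (76 mm by 85 mm) begins 54 mm behind the grasp point. The pads swing forward as they close: fully open they stand 13 mm farther back than shut.
Start: joints at [1.194, 0.264, 1.604, -0, 1.274, -0.037], TCP at [0.225, 0.636, 0.206] pointing down, gripper open.
Joint ranges: [-2.63, 2.63], [-0.94, 2.18], [0.31, 2.57], [-1.31, 4.45], [0, 2.66], [-2.55, 2.55]. Speed limits (rad/s): [2.57, 2.57, 3.14, 3.14, 3.14, 3.14].

## Interface

Orientations are given as a unit quaternion [x, y, z, w].
In Python, from plant import state, eyes, workorder gives the robot as it stands.
- The arm moves only by the tool send_rows, never from a script. Its argument "targets" is a list of rows, each an object with "offset": the shift along the tool's x, y, z in mm, a list of three; "dr": the turn, a rotation vector about the tool's x, y, z in degrees, a list of three. In form: [{"offset": [x, y, z], "dr": [rx, ry, rz]}, ...]. A call has 1 to 12 rows; each row shifts and turns the commanded pose from where the row before left it, along the tool's axes as they then stand; what a row does not reach is not made up. A row lasts 1/12 s, in which the tool goes at most 41.7 mm and 7.16 degrees, less where a joint would pass 70% of its speed; a pose out of reach is approached as far as the arm can. A call is refused whole if a number of a shift passes 41.7 or a number of a turn 7.16, either way. A call with a gripper value outside its range is refused whole. "claw" is the opening, from 0 (shut) to 1 (fully open), set as the call begins (left out, the last holds). The fingers move at their own pace and stop on an object; "squeeze" is the grip in N (left out, the last holds). Time passes only in rows, so rows that do not move let the fingers close. It gives the time, the measured TCP pose, the force, the opening and the grip force at its end, in the units of the state.
- state(): the state, without advancing time (a new reading comes with each control period).
- eyes.snapshot(name): name is "side" or "top" or "wrist"; returns a dict with "image" (400x640x3 uint8, red, green, blue), "depth" (400x640 float32, m along the optical axis (not along the pixel's ray), 0 where there is no reading), "K" (3x3 intrinsics, pixels), "dist_coeffs" ([k1, k2, p1, p2, k3] as OpenCV has them; the pictures are not rectified), "extrinsics" (4x4, takes a point from camera to world coordinates); the wrist camera has in their place "tool_from_camera" (4x4, takes a point from camera to tool coordinates, whose origin is the TCP and whose axes are the flange's). Camera axes: x right, y down, z forward; pixel columns grow to the right and rows downward; lengths in m; the calibration is good to about 2 mm. A picture is of the moment at which its call begins: read the wrist's pose just before it.
- workorder.close_job(): hands the job in; it is judged then, once.
The state is a dict: "clock": time; "qpos": joint angles; "dq": joint speeds; "tau": joint torques, N m; "tool_pos": TCP position; "tool_rot": TCP orientation; "force": force on the tool from outside, world axes, zero at the start; "ft_torque": the same for the moment, N m; "finger_gap": finger opening in m; "gripper_force": force on a finger pad.
Only numpy, scipy, OpenCV 4.12 (cv2) and the standard library are available. Lean on these libraries where they do the work, as an engineer would, in place of code of your own. Each camera call takes 0.05 s, during which the arm holds its last target. There are 200 camera calls.

## Working session

There is one attempt and no reset: what is moved stays moved. The work goes in short steps, Python scripts to look and compute and a tool call to move; the robot and the scene stay as the last step left them, time stands still between calls to the robot, and variables do not carry over. Pictures are saved under pics/ and viewed, at most 10 in all, crops included, and the job is handed in when it is done.

Besides the shell and the picture viewer there is one more tool, called after "Call:" as name([rows], argument=value, ...), one row to a line, values as JSON. send_rows: Moves the arm, as the interface text tells. Its arguments: {"type":"object","properties":{"targets":{"type":"array"},"claw":{"type":"number"},"squeeze":{"type":"number"}},"required":["targets"]}

```bash
mkdir -p pics; ls
python3 - <<'E'
from plant import state, eyes
import cv2,pickle
print(state())
for n in("top","side"):
    s=eyes.snapshot(n); pickle.dump(s,open(f"{n}.pkl","wb"))
    cv2.imwrite(f"pics/{n}1.png",s["image"][:,:,::-1]); print(n,s["K"],s["dist_coeffs"],s["extrinsics"])
E
```

```text
pics
{'clock': 0.0, 'qpos': array([ 1.19409666e+00,  2.64768604e-01,  1.60540553e+00, -2.06181235e-05,
        1.27368548e+00, -3.69033571e-02]), 'dq': array([ 3.13308835e-05,  2.39903678e-04,  1.18050846e-04, -3.01257461e-04,
        3.42154351e-05, -8.67529030e-04]), 'tau': array([ 2.47493677e-03, -5.15117991e+01, -3.67309785e+01, -6.64991603e-05,
        1.29072263e-02, -2.43746092e-05]), 'tool_pos': array([0.22469081, 0.6356578 , 0.20503465]), 'tool_rot': array([ 1.69078878e-01,  9.85601871e-01, -1.11135608e-03, -2.23095036e-04]), 'force': array([-0.72078201,  0.55759324, -0.44829808]), 'ft_torque': array([ 0.0432373 , -0.01599543, -0.02181884]), 'gripper_force': 0.0, 'finger_gap': 0.08531883689994214}
top [[364.69338725   0.         317.84950018]
 [  0.         364.69338725 206.7872968 ]
 [  0.           0.           1.        ]] [-0.08648344  0.          0.          0.          0.        ] [[-2.96480286e-02 -9.88206510e-01  1.50229452e-01  4.49638677e-01]
 [-9.99560269e-01  2.92339969e-02 -4.96417548e-03  7.60051661e-03]
 [ 5.13823205e-04 -1.50310569e-01 -9.88638695e-01  8.46477719e-01]
 [ 0.00000000e+00  0.00000000e+00  0.00000000e+00  1.00000000e+00]]
side [[496.69287345   0.         321.24407643]
 [  0.         496.69287345 193.79265943]
 [  0.           0.           1.        ]] [-0.03241427  0.          0.          0.          0.        ] [[ 0.77884849 -0.36542502  0.50976424 -0.11988064]
 [-0.62685935 -0.42626128  0.65218761 -0.83205841]
 [-0.02103291 -0.82750582 -0.56106304  0.7968545 ]
 [ 0.          0.          0.          1.        ]]
```

View pics/top1.png

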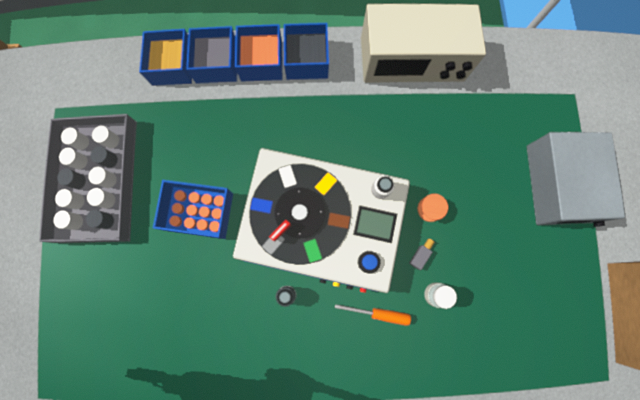

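View pics/side1.png

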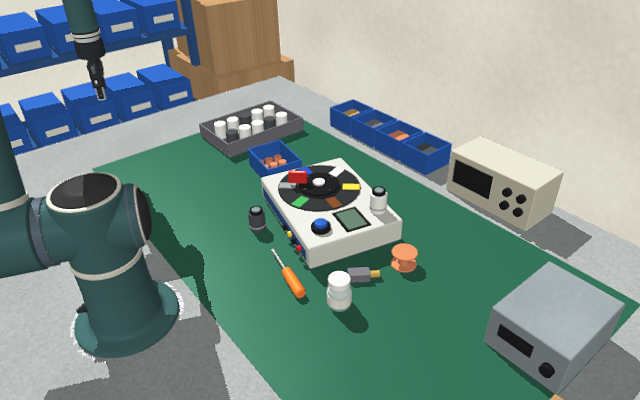

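Top view: hub is at about (300,212), the red tab points lower-left to about (268,242), and yellow is at (327,183), nearly opposite. The blue button is at (370,262). The white camera at (385,187) is clear of the dial. Next I'll measure these.

```bash
cat > h.py <<'E'
import numpy as np, cv2
def cast(s,px,z,T=None):
    T=s["extrinsics"] if T is None else T
    u=cv2.undistortPoints(np.float64(px).reshape(-1,1,2),s["K"],s["dist_coeffs"])[:,0]
    d=np.c_[u,np.ones(len(u))]@T[:3,:3].T
    return T[:3,3]+d*((z-T[2,3])/d[:,2])[:,None]
def mask(s,lo,hi,roi=None):
    m=cv2.inRange(cv2.cvtColor(s["image"],cv2.COLOR_RGB2HSV),lo,hi)
    if roi:
        k=np.zeros_like(m);a,b,c,d=roi;k[b:d,a:c]=1;m=m*k
    n,l,st,c=cv2.connectedComponentsWithStats(m)
    i=1+np.argmax(st[1:,4]); return l==i,c[i],st[i]
def pts(m): return np.argwhere(m)[:,::-1]
def ang(v): return np.degrees(np.arctan2(v[1],v[0]))
E
python3 - <<'E'
from h import *; import pickle
R={'top':(230,140,420,300),'side':(240,150,410,270)}
for n in R:
    s=pickle.load(open(n+'.pkl','rb')); P={}
    for k,lo,hi,z in(("yellow",(22,120,120),(35,255,255),.075),("green",(45,120,120),(75,255,255),.075),("brown",(5,90,60),(15,200,190),.075),("blue",(105,120,80),(125,255,255),.075),("red",(0,170,100),(4,255,255),.1)):
        r=R[n]
        if k=="blue" and n=="top": r=(240,190,280,220)
        m,c,st=mask(s,lo,hi,r); P[k]=cast(s,[c],z)[0]; print(n,k,c.round(1),st,P[k].round(4))
    if n=="top":
        m,c,st=mask(s,(105,120,80),(125,255,255),(350,240,390,280));print("button",c,st,cast(s,[c],.08)[0],cast(s,[c],.07)[0], "depth",s["depth"][int(c[1]),int(c[0])])
        print("hub",cast(s,[mask(s,(0,0,180),(179,60,255),(288,202,312,222))[1]],.09))
        m,_,_=mask(s,(0,170,100),(4,255,255),R[n]); p=pts(m); print("red top ext",p.min(0),p.max(0))
        w,_,_=mask(s,(0,0,150),(179,110,255),(262,220,296,246)); p=pts(w); print(p.tolist())
        # depth points: world height check
        for q in((300,212),(370,262),(345,160)):
            d=s["depth"][q[1],q[0]]; u=cv2.undistortPoints(np.float64([[q]]),s["K"],s["dist_coeffs"])[0,0]
            print(q,(s["extrinsics"]@[u[0]*d,u[1]*d,d,1]).round(4))
E
```

```text
top yellow [325.3 183.4] [314 172  23  23 272] [ 0.6174 -0.0138  0.075 ]
top green [312.2 250.4] [304 239  18  23 271] [0.4745 0.0183 0.075 ]
top brown [338.4 220.2] [328 213  22  16 271] [ 0.5368 -0.0391  0.075 ]
top blue [261.2 205. ] [251 197  22  17 269] [0.5743 0.1251 0.075 ]
top red [280.7 229.4] [269 220  21  20  83] [0.5183 0.0815 0.1   ]
button [369.4047619  261.60952381] [362 254  16  16 210] [ 0.44730275 -0.10031954  0.08      ] [ 0.44727227 -0.10172754  0.07      ] depth 0.7484609
hub [[0.55549267 0.04326902 0.09      ]]
red top ext [269 220] [289 239]
[[285, 223], [283, 224], [284, 224], [285, 224], [282, 225], [283, 225], [284, 225], [285, 225], [281, 226], [282, 226], [283, 226], [284, 226], [280, 227], [281, 227], [282, 227], [283, 227], [279, 228], [280, 228], [281, 228], [282, 228], [278, 229], [279, 229], [280, 229], [281, 229], [277, 230], [278, 230], [279, 230], [280, 230], [276, 231], [277, 231], [278, 231], [279, 231], [275, 232], [276, 232], [277, 232], [278, 232], [275, 233], [276, 233], [277, 233], [274, 234], [275, 234], [276, 234], [273, 235], [274, 235], 
[... 956 characters left out ...]
4], [279, 244], [263, 245], [264, 245], [265, 245], [266, 245], [267, 245], [268, 245], [269, 245], [270, 245], [271, 245], [272, 245], [273, 245], [274, 245], [275, 245], [276, 245], [277, 245], [278, 245]]
(300, 212) [0.5547 0.0415 0.0894 1.    ]
(370, 262) [ 0.4465 -0.1     0.0906  1.    ]
(345, 160) [ 6.90e-01 -6.52e-02 -5.00e-04  1.00e+00]
side yellow [350.4 186.1] [342 183  18   7 117] [ 0.6171 -0.015   0.075 ]
side green [299.8 201. ] [291 196  18  11 113] [0.4742 0.0172 0.075 ]
side brown [333.3 201.8] [326 196  16  13 116] [ 0.5364 -0.041   0.075 ]
side blue [274.9 161.5] [248 150  65  27 912] [0.5385 0.2231 0.075 ]
side red [297.6 177.7] [288 172  19  12 188] [0.5133 0.0774 0.1   ]
```

Call:
send_rows([
  {"offset":[-27,-29,0],"dr":[0,0,0]},
  {"offset":[-27,-29,0],"dr":[0,0,0]},
  {"offset":[-27,-29,0],"dr":[0,0,0]},
  {"offset":[-27,-29,0],"dr":[0,0,0]},
  {"offset":[-27,-29,0],"dr":[0,0,0]},
  {"offset":[-27,-29,0],"dr":[0,0,0]},
  {"offset":[-27,-29,0],"dr":[0,0,0]},
  {"offset":[-27,-29,0],"dr":[0,0,0]},
  {"offset":[-27,-29,0],"dr":[0,0,0]},
  {"offset":[-27,-29,0],"dr":[0,0,0]},
  {"offset":[-27,-29,0],"dr":[0,0,0]},
  {"offset":[-27,-29,0],"dr":[0,0,0]},
], claw=0, squeeze=30)

```text
clock: 1.1
tool_pos: [0.4144, 0.1984, 0.2061]
tool_rot: [0.169, 0.986, -0.0, -0.0]
force: [1.6, 0.2, -0.4]
finger_gap: -0.0001
gripper_force: 0.0
```

Call:
send_rows([
  {"offset":[0,0,0],"dr":[0,0,6]},
  {"offset":[0,0,0],"dr":[0,0,6]},
  {"offset":[0,0,0],"dr":[0,0,6]},
  {"offset":[0,0,0],"dr":[0,0,5.5]},
  {"offset":[0,0,0],"dr":[0,0,0]},
  {"offset":[0,0,0],"dr":[0,0,0]},
])

```text
clock: 1.6
tool_pos: [0.4142, 0.2001, 0.206]
tool_rot: [0.365, 0.931, -0.0, -0.0]
force: [-0.2, 0.3, 0.5]
finger_gap: -0.0001
gripper_force: 0.0
```

```bash
cat > look.py <<'E'
from h import *; import sys
from plant import state, eyes
from scipy.spatial.transform import Rotation as Ro
C=np.array([.5555,.043])
def tool():
    s=state(); R=Ro.from_quat(s["tool_rot"]).as_matrix(); return s,R,s["tool_pos"]
if __name__=="__main__":
    s,R,p=tool(); w=eyes.snapshot("wrist")
    T=np.eye(4);T[:3,:3]=R;T[:3,3]=p;T=T@w["tool_from_camera"]
    cv2.imwrite("pics/"+sys.argv[1],w["image"][:,:,::-1])
    d=R.T@np.r_[C-p[:2],0]
    print("t",s["clock"],"pos",p.round(4),"yaw",ang(R[:,0]).round(2),"tcp rel axis in tool mm",(-d*1000).round(1),"q",s["qpos"].round(2),"F",s["force"].round(1))
    P={}
    for k,lo,hi,z in(("yellow",(22,120,120),(35,255,255),.075),("green",(45,120,100),(75,255,255),.075),("brown",(5,90,60),(15,200,190),.075),("blue",(105,120,80),(125,255,255),.075),("red",(0,170,100),(4,255,255),.116)):
        try:
            m,c,st=mask(w,lo,hi)
            P=cast(w,[c],z,T)[0]; print(k,c.round(0),st,P.round(4),"angle",ang(P[:2]-C).round(1),"r",np.linalg.norm(P[:2]-C).round(4))
        except ValueError: pass
E
python3 look.py w1.png
```

```text
t 1.6 pos [0.4142 0.2001 0.206 ] yaw 137.18 tcp rel axis in tool mm [210.4  19.2   0. ] q [ 0.4  -0.15  2.04 -0.    1.25 -0.43] F [-0.2  0.3  0.5]
yellow [173. 293.] [167 287  13  13 108] [0.3982 0.0016 0.075 ] angle -165.3 r 0.1627
green [221. 327.] [214 320  13  13 100] [0.4634 0.0078 0.075 ] angle -159.1 r 0.0986
brown [496. 216.] [490 208  17  20 124] [0.5628 0.3102 0.075 ] angle 88.4 r 0.2673
blue [482. 214.] [ 382  148  180  152 9325] [0.5516 0.3013 0.075 ] angle 90.9 r 0.2584
red [134. 313.] [127 307  14  12  95] [ 0.382  -0.0087  0.116 ] angle -163.4 r 0.181
```

Call:
send_rows([
  {"offset":[-28,-14,0],"dr":[0,0,0]},
  {"offset":[-28,-14,0],"dr":[0,0,0]},
  {"offset":[-29,-14,0],"dr":[0,0,0]},
  {"offset":[-29,-14,0],"dr":[0,0,0]},
  {"offset":[-28,-14,0],"dr":[0,0,0]},
  {"offset":[0,0,0],"dr":[0,0,0]},
  {"offset":[0,0,0],"dr":[0,0,0]},
])

```text
clock: 2.23
tool_pos: [0.4709, 0.0512, 0.2062]
tool_rot: [0.367, 0.93, 0.0, -0.0]
force: [-0.1, 1.1, 0.4]
finger_gap: 0.0001
gripper_force: 0.0
```

```bash
python3 look.py w2.png
```

```text
t 2.2333 pos [0.4709 0.0512 0.2062] yaw 136.95 tcp rel axis in tool mm [ 67.5 -51.7   0. ] q [ 0.06 -0.12  2.02  0.    1.25 -0.76] F [-0.1  1.1  0.4]
yellow [221. 180.] [214 175  15  12 103] [ 0.4049 -0.0155  0.075 ] angle -158.8 r 0.1616
green [296. 207.] [ 272  187   49   41 1038] [0.475  0.0187 0.075 ] angle -163.2 r 0.0841
brown [579.  70.] [562  58  35  25 650] [0.5555 0.2916 0.075 ] angle 90.0 r 0.2486
blue [582.  81.] [  474     0   166   183 11116] [0.5657 0.289  0.075 ] angle 87.6 r 0.2462
red [378. 207.] [370 179  19  54 492] [0.5165 0.0827 0.116 ] angle 134.5 r 0.0556
```

View pics/w2.png

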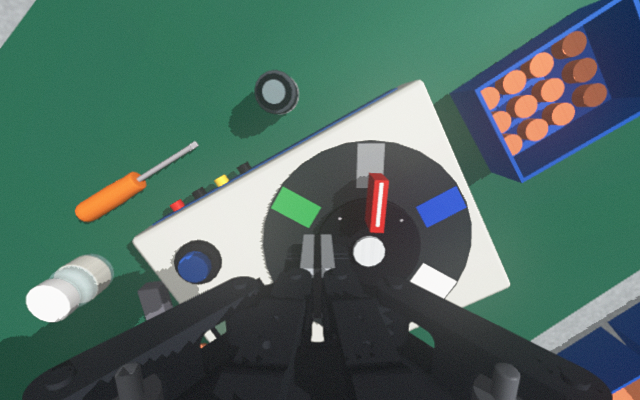

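The tab is at (378,205), with the fingers just clear of it at (318,255) on its anticlockwise side. Green at (296,207) agrees with the top-view estimate. Descending now.

Call:
send_rows([
  {"offset":[0,0,22],"dr":[0,0,0]},
  {"offset":[0,0,22],"dr":[0,0,0]},
  {"offset":[0,0,22],"dr":[0,0,0]},
  {"offset":[0,0,20],"dr":[0,0,0]},
  {"offset":[0,0,20],"dr":[0,0,0]},
  {"offset":[0,0,0],"dr":[0,0,0]},
  {"offset":[0,0,0],"dr":[0,0,0]},
])

```text
clock: 2.87
tool_pos: [0.469, 0.0534, 0.0994]
tool_rot: [0.365, 0.931, -0.001, -0.002]
force: [-0.5, 0.7, 0.2]
finger_gap: 0.0004
gripper_force: 0.0
```

Call:
send_rows([
  {"offset":[0,8,0],"dr":[0,0,0]},
  {"offset":[0,8,0],"dr":[0,0,0]},
  {"offset":[0,5,0],"dr":[0,0,0]},
  {"offset":[0,4,0],"dr":[0,0,0]},
  {"offset":[0,4,0],"dr":[0,0,0]},
  {"offset":[0,0,0],"dr":[0,0,0]},
])

```text
clock: 3.37
tool_pos: [0.4915, 0.0742, 0.1009]
tool_rot: [0.366, 0.931, 0.0, 0.001]
force: [0.5, 1.1, -0.6]
finger_gap: -0.0002
gripper_force: 0.0
```

```bash
python3 look.py w3.png
```

```text
t 3.3667 pos [0.4915 0.0742 0.1009] yaw 137.06 tcp rel axis in tool mm [ 68.1 -20.8  -0.1] q [ 0.1   0.02  2.09  0.    1.03 -0.72] F [ 0.5  1.1 -0.6]
yellow [141. 210.] [130 202  23  17 229] [ 0.409 -0.005  0.075] angle -161.9 r 0.1542
green [240. 254.] [ 204  225   74   58 2193] [0.4745 0.0192 0.075 ] angle -163.6 r 0.0845
brown [628.  24.] [612   6  28  32 561] [0.525  0.2776 0.075 ] angle 97.4 r 0.2366
blue [567. 122.] [  468     0   172   218 11220] [0.5489 0.2266 0.075 ] angle 92.1 r 0.1837
red [361. 246.] [349 210  26  75 926] [0.5081 0.0917 0.116 ] angle 134.2 r 0.0679
```

View pics/w3.png

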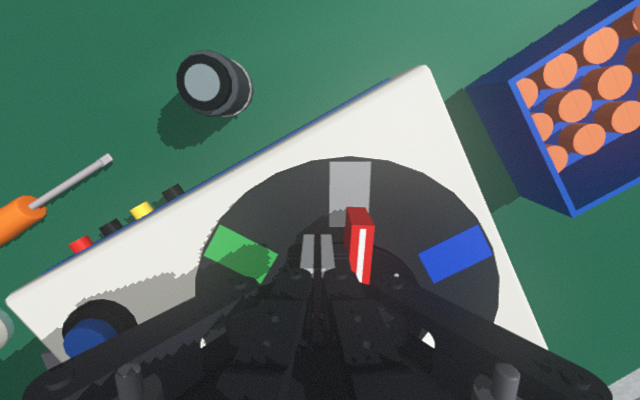

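The fingertips at (318,250) stand a few mm from the tab's face at (350,245), parallel to it. I'll start the arc.

Call:
send_rows([
  {"offset":[0.7,2.4,0],"dr":[0,0,2]},
  {"offset":[0.7,2.4,0],"dr":[0,0,2]},
  {"offset":[0.7,2.4,0],"dr":[0,0,2]},
  {"offset":[0.7,2.4,0],"dr":[0,0,2]},
  {"offset":[0.7,2.4,0],"dr":[0,0,2]},
  {"offset":[0.7,2.4,0],"dr":[0,0,2]},
  {"offset":[0.7,2.4,0],"dr":[0,0,2]},
  {"offset":[0.7,2.4,0],"dr":[0,0,2]},
  {"offset":[1.0,3.6,0],"dr":[0,0,3]},
  {"offset":[1.0,3.6,0],"dr":[0,0,3]},
  {"offset":[1.0,3.6,0],"dr":[0,0,3]},
  {"offset":[1.0,3.6,0],"dr":[0,0,3]},
])

```text
clock: 4.42
tool_pos: [0.5124, 0.0999, 0.1003]
tool_rot: [0.582, 0.813, -0.0, -0.0]
force: [-0.3, -0.3, 0.2]
finger_gap: -0.0003
gripper_force: 0.0
```

```bash
python3 look.py w4.png
```

```text
t 4.4167 pos [0.5124 0.0999 0.1003] yaw 108.86 tcp rel axis in tool mm [ 67.8 -22.4   0. ] q [ 0.14  0.07  2.04 -0.    1.04 -0.18] F [-0.3 -0.3  0.2]
yellow [144. 301.] [136 292  16  19 157] [0.416  0.0026 0.075 ] angle -163.8 r 0.1452
green [203. 290.] [200 288  10   6  35] [0.4536 0.0247 0.075 ] angle -169.8 r 0.1035
brown [491.  37.] [483  16  22  35 308] [0.5694 0.234  0.075 ] angle 85.8 r 0.1915
blue [499.  53.] [ 366    0  242  119 8148] [0.5778 0.2282 0.075 ] angle 83.1 r 0.1865
red [299. 233.] [285 217  32  31 336] [0.501 0.104 0.116] angle 131.8 r 0.0817
```

View pics/w4.png

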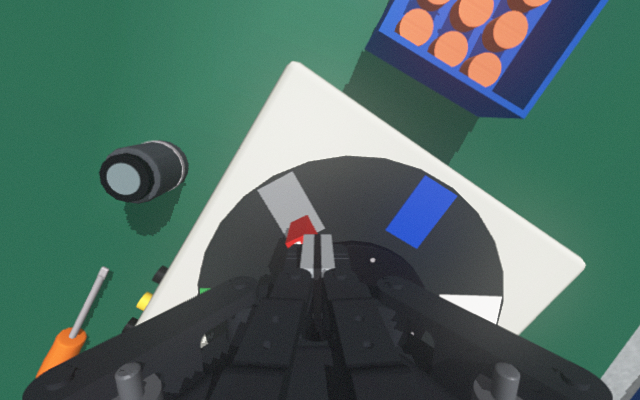

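The red now shows left of the fingers at (300,230), as if it didn't follow. I'll check from outside.

Run:
```python
from h import *
from plant import eyes
o=[]
for n,(a,b,c,d) in(("top",(230,140,390,270)),("side",(230,120,390,250))):
    s=eyes.snapshot(n); o.append(cv2.resize(s["image"][b:d,a:c,::-1],None,fx=2.5,fy=2.5,interpolation=cv2.INTER_CUBIC))
cv2.imwrite("pics/ts2.png",np.hstack(o))
```

```text
(no output)
```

View pics/ts2.png

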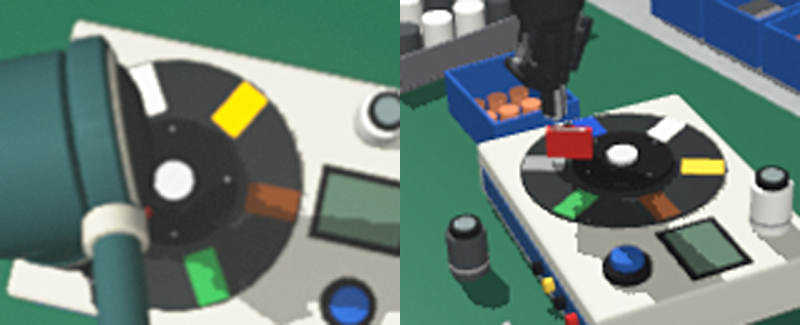

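Run:
```python
from look import *
s,R,p=tool(); v=eyes.snapshot("side"); T=np.linalg.inv(v["extrinsics"])
pr=lambda X: cv2.projectPoints(np.float64(X).reshape(-1,1,3),cv2.Rodrigues(T[:3,:3])[0],T[:3,3],v["K"],v["dist_coeffs"])[0].reshape(-1,2).round(1).tolist()
print("tip,tcp,+30",pr([p+R[:,2]*.008,p,p-R[:,2]*.03]))
print("pos",p)
for t in(130,134,138):
    a=np.radians(t);u=np.array([np.cos(a),np.sin(a)])
    print(t,pr([np.r_[C+u*.08,.116],np.r_[C+u*.08,.084],np.r_[C+u*.032,.116],np.r_[C+u*.032,.084]]))
i=v["image"][150:200,270:330]; cv2.imwrite("pics/sz.png",cv2.resize(i[:,:,::-1],None,fx=10,fy=10,interpolation=cv2.INTER_NEAREST))
m,c,st=mask(v,(0,150,90),(5,255,255),(270,150,330,200));print(c,st)
```

```text
tip,tcp,+30 [[292.4, 176.8], [292.3, 174.3], [291.7, 164.5]]
pos [0.51246854 0.09993669 0.10033039]
130 [[288.4, 169.7], [289.1, 179.9], [306.1, 171.2], [306.6, 181.4]]
134 [[288.0, 170.7], [288.7, 181.0], [306.0, 171.6], [306.5, 181.9]]
138 [[287.6, 171.9], [288.4, 182.1], [305.9, 172.1], [306.4, 182.3]]
[297.43298969 177.56185567] [288 171  19  13 194]
```

View pics/sz.png

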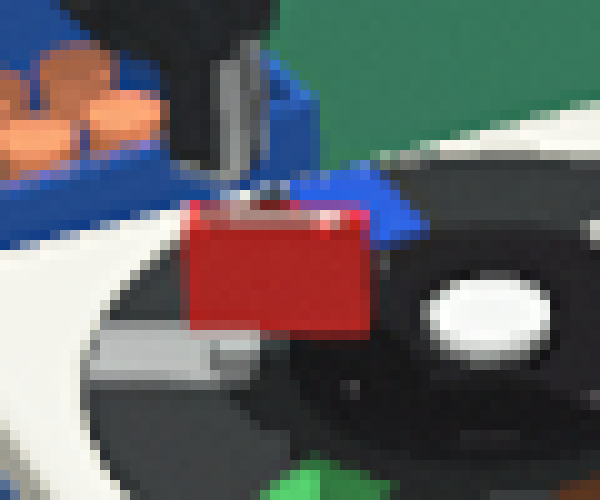

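The close-up shows the fingertips ending at about (293,168), above the tab's top edge at row 171. They are some 20 mm higher than expected and passed over the tab. I'll check with depth.

Run:
```python
from look import *
s,R,p=tool(); w=eyes.snapshot("wrist"); A=w["tool_from_camera"]; T=np.eye(4);T[:3,:3]=R;T[:3,3]=p
for q in((311,238),(327,238),(311,243),(327,243),(311,255),(327,255),(300,218),(420,210),(300,100),(372,260),(320,180)):
    d=float(w["depth"][q[1],q[0]]); u=cv2.undistortPoints(np.float64([[q]]),w["K"],w["dist_coeffs"])[0,0]
    t=A@[u[0]*d,u[1]*d,d,1]; print(q,"tool mm",(t[:3]*1000).round(0),"world",(T@t)[:3].round(3))
v=eyes.snapshot("side")
for q in((293,167),(292,165),(294,163),(290,175),(298,178)):
    d=float(v["depth"][q[1],q[0]]); u=cv2.undistortPoints(np.float64([[q]]),v["K"],v["dist_coeffs"])[0,0]
    print(q,(v["extrinsics"]@[u[0]*d,u[1]*d,d,1])[:3].round(3))
```

```text
(311, 238) tool mm [ 12.  -3. -33.] world [0.506 0.11  0.134]
(327, 238) tool mm [ 12.   5. -32.] world [0.513 0.113 0.133]
(311, 243) tool mm [ 12.  -3. -38.] world [0.506 0.11  0.138]
(327, 243) tool mm [ 12.   4. -39.] world [0.513 0.113 0.139]
(311, 255) tool mm [ 13.  -2. -52.] world [0.506 0.111 0.152]
(327, 255) tool mm [ 12.   4. -50.] world [0.512 0.113 0.151]
(300, 218) tool mm [  4. -11.  16.] world [0.501 0.1   0.084]
(420, 210) tool mm [ 6. 68. 26.] world [0.574 0.128 0.074]
(300, 100) tool mm [ 75. -10.  31.] world [0.478 0.168 0.07 ]
(372, 260) tool mm [-25.  36.  17.] world [0.555 0.088 0.083]
(320, 180) tool mm [26.  2. 27.] world [0.506 0.125 0.073]
(293, 167) [0.509 0.089 0.129]
(292, 165) [0.507 0.09  0.135]
(294, 163) [0.512 0.088 0.14 ]
(290, 175) [0.502 0.095 0.105]
(298, 178) [0.514 0.076 0.1  ]
```

Both cameras agree that the shut fingertips end about 27 mm behind the TCP, at z about 0.126, above the tab's 0.116. I'll go back, lower by 28 mm and push again.

Call:
send_rows([
  {"offset":[0,0,-15],"dr":[0,0,0]},
  {"offset":[-1.7,-4.7,0],"dr":[0,0,-4]},
  {"offset":[-1.7,-4.7,0],"dr":[0,0,-4]},
  {"offset":[-1.7,-4.7,0],"dr":[0,0,-4]},
  {"offset":[-1.7,-4.7,0],"dr":[0,0,-4]},
  {"offset":[-1.7,-4.7,0],"dr":[0,0,-4]},
  {"offset":[-1.7,-4.7,0],"dr":[0,0,-4]},
  {"offset":[-1.7,-4.7,0],"dr":[0,0,-4]},
  {"offset":[0,-4,0],"dr":[0,0,0]},
  {"offset":[0,0,15],"dr":[0,0,0]},
  {"offset":[0,0,0],"dr":[0,0,0]},
])

```text
clock: 5.63
tool_pos: [0.4861, 0.0699, 0.0985]
tool_rot: [0.367, 0.93, -0.001, -0.001]
force: [-0.8, 0.2, -0.6]
finger_gap: -0.0001
gripper_force: 0.0
```

Call:
send_rows([
  {"offset":[0,0,7],"dr":[0,0,0]},
  {"offset":[0,0,7],"dr":[0,0,0]},
  {"offset":[0,0,7],"dr":[0,0,0]},
  {"offset":[0,0,0],"dr":[0,0,0]},
])

```text
clock: 5.97
tool_pos: [0.4866, 0.0702, 0.0777]
tool_rot: [0.366, 0.93, -0.001, -0.001]
force: [-1.0, 0.5, 0.3]
finger_gap: 0.0001
gripper_force: 0.0
```

Call:
send_rows([
  {"offset":[0,0,4],"dr":[0,0,0]},
  {"offset":[0,0,4],"dr":[0,0,0]},
  {"offset":[0,0,0],"dr":[0,0,0]},
  {"offset":[0,0,0],"dr":[0,0,0]},
])

```text
clock: 6.3
tool_pos: [0.4879, 0.0703, 0.0712]
tool_rot: [0.366, 0.931, -0.0, -0.0]
force: [-0.3, 0.2, 0.2]
finger_gap: 0.0002
gripper_force: 0.0
```

```bash
python3 look.py w5.png;  python3 - <<'E'
from h import *
from plant import eyes
v=eyes.snapshot("side"); i=v["image"][130:205,260:340]; cv2.imwrite("pics/sz2.png",cv2.resize(i[:,:,::-1],None,fx=7,fy=7,interpolation=cv2.INTER_NEAREST))
E
```

```text
t 6.3 pos [0.4879 0.0703 0.0712] yaw 137.03 tcp rel axis in tool mm [ 68.1 -26.1   0. ] q [ 0.09  0.05  2.12 -0.    0.97 -0.73] F [-0.3  0.2  0.2]
yellow [125. 223.] [112 214  27  20 307] [ 0.4093 -0.0021  0.075 ] angle -162.9 r 0.153
green [231. 268.] [ 195  244   82   43 1705] [0.4681 0.0206 0.075 ] angle -165.6 r 0.0902
brown [611. 140.] [597 125  36  34 603] [0.5516 0.2181 0.075 ] angle 91.3 r 0.1751
blue [578. 124.] [  496     0   144   234 14773] [0.5333 0.2101 0.075 ] angle 97.6 r 0.1686
red [380. 253.] [ 363  225   36   61 1157] [0.4995 0.0976 0.116 ] angle 135.7 r 0.0782
```

View pics/sz2.png

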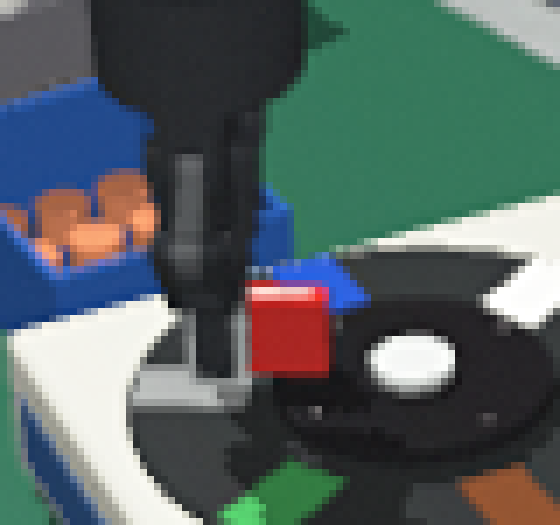

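The fingers are now in front of the tab's left face, at (215,340) in the crop, and overlap it in height. No contact force so far. Pushing.

Call:
send_rows([
  {"offset":[0.8,2.4,0],"dr":[0,0,2]},
  {"offset":[0.8,2.4,0],"dr":[0,0,2]},
  {"offset":[0.8,2.4,0],"dr":[0,0,2]},
  {"offset":[0.8,2.4,0],"dr":[0,0,2]},
  {"offset":[0.8,2.4,0],"dr":[0,0,2]},
  {"offset":[0.8,2.4,0],"dr":[0,0,2]},
  {"offset":[0.8,2.4,0],"dr":[0,0,2]},
  {"offset":[0.8,2.4,0],"dr":[0,0,2]},
  {"offset":[1.2,3.6,0],"dr":[0,0,3]},
  {"offset":[1.2,3.6,0],"dr":[0,0,3]},
  {"offset":[1.2,3.6,0],"dr":[0,0,3]},
  {"offset":[1.2,3.6,0],"dr":[0,0,3]},
])

```text
clock: 7.4
tool_pos: [0.5089, 0.0984, 0.0716]
tool_rot: [0.582, 0.814, -0.0, -0.0]
force: [-3.0, 0.1, 2.6]
finger_gap: 0.0004
gripper_force: 0.8
```

```bash
python3 look.py w6.png
```

```text
t 7.4 pos [0.5089 0.0984 0.0716] yaw 108.88 tcp rel axis in tool mm [ 67.5 -26.2   0. ] q [ 0.14  0.1   2.07  0.    0.98 -0.19] F [-3.   0.1  2.6]
yellow [128. 322.] [119 313  19  19 187] [0.4175 0.0075 0.075 ] angle -165.6 r 0.1425
green [213. 334.] [201 322  25  26 277] [0.4687 0.0159 0.075 ] angle -162.6 r 0.091
brown [521.  27.] [510   3  30  42 516] [0.5652 0.2306 0.075 ] angle 87.0 r 0.1879
blue [526.  58.] [  377     0   263   119 10644] [0.5746 0.2193 0.075 ] angle 83.8 r 0.1773
red [360. 249.] [ 343  222   34   64 1161] [0.5228 0.1154 0.116 ] angle 114.3 r 0.0795
```

View pics/w6.png

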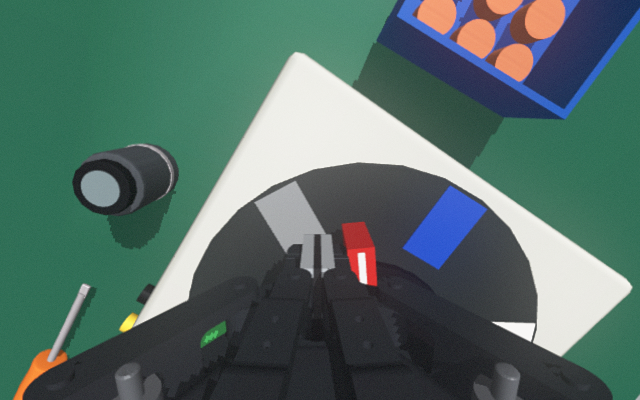

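The tab is moving: its outer end at (355,228) is now at about 114°, between grey and blue. Continuing the arc, raised slightly.

Call:
send_rows([
  {"offset":[1.7,4.8,-0.5],"dr":[0,0,4]},
  {"offset":[1.7,4.8,-0.5],"dr":[0,0,4]},
  {"offset":[1.7,4.8,-0.5],"dr":[0,0,4]},
  {"offset":[1.7,4.8,-0.5],"dr":[0,0,4]},
  {"offset":[1.7,4.8,-0.5],"dr":[0,0,4]},
  {"offset":[1.7,4.8,-0.5],"dr":[0,0,4]},
  {"offset":[1.7,4.8,0],"dr":[0,0,4]},
  {"offset":[1.7,4.8,0],"dr":[0,0,4]},
  {"offset":[1.7,4.8,0],"dr":[0,0,4]},
  {"offset":[1.7,4.8,0],"dr":[0,0,4]},
  {"offset":[1.7,4.8,0],"dr":[0,0,4]},
  {"offset":[1.7,4.8,0],"dr":[0,0,4]},
])

```text
clock: 8.45
tool_pos: [0.5656, 0.1153, 0.0741]
tool_rot: [0.862, 0.507, -0.001, -0.001]
force: [-1.4, 2.3, -1.2]
finger_gap: -0.0001
gripper_force: 0.8
```

```bash
python3 look.py w7.png
```

```text
t 8.45 pos [0.5656 0.1153 0.0741] yaw 60.9 tcp rel axis in tool mm [ 68.1 -26.3   0. ] q [0.16 0.2  1.94 0.   1.   0.67] F [-1.4  2.3 -1.2]
green [494.  32.] [494  32   1   1   1] [0.6902 0.1661 0.075 ] angle 42.4 r 0.1825
brown [187.  28.] [170   4  26  38 318] [0.5622 0.2395 0.075 ] angle 88.1 r 0.1967
blue [188.  51.] [   83     0   242   117 11585] [0.5568 0.2309 0.075 ] angle 89.6 r 0.1879
red [370. 265.] [363 241  14  45 350] [0.587  0.1065 0.116 ] angle 63.6 r 0.0709
```

Good tracking; continuing.

Call:
send_rows([
  {"offset":[1.7,4.8,0],"dr":[0,0,4]},
  {"offset":[1.7,4.8,0],"dr":[0,0,4]},
  {"offset":[1.7,4.8,0],"dr":[0,0,4]},
  {"offset":[1.7,4.8,0],"dr":[0,0,4]},
  {"offset":[1.7,4.8,0],"dr":[0,0,4]},
  {"offset":[1.7,4.8,0],"dr":[0,0,4]},
  {"offset":[1.7,4.8,0],"dr":[0,0,4]},
  {"offset":[1.7,4.8,0],"dr":[0,0,4]},
  {"offset":[1.7,4.8,0],"dr":[0,0,4]},
  {"offset":[1.7,4.8,0],"dr":[0,0,4]},
  {"offset":[1.7,4.8,0],"dr":[0,0,4]},
  {"offset":[1.7,4.8,0],"dr":[0,0,4]},
])

```text
clock: 9.5
tool_pos: [0.617, 0.0844, 0.0745]
tool_rot: [0.994, 0.113, 0.0, -0.0]
force: [-0.5, 1.4, -0.9]
finger_gap: 0.0001
gripper_force: 0.8
```

```bash
python3 look.py w8.png
```

```text
t 9.5 pos [0.617  0.0844 0.0745] yaw 12.98 tcp rel axis in tool mm [ 69.3 -26.6   0.1] q [0.1  0.28 1.84 0.   1.02 1.44] F [-0.5  1.4 -0.9]
yellow [482. 263.] [ 439  228   87   70 3063] [ 0.6201 -0.014   0.075 ] angle -41.4 r 0.0861
green [528. 166.] [528 165   1   2   2] [ 0.6805 -0.0165  0.075 ] angle -25.5 r 0.1385
brown [ 38. 220.] [ 16 207  36  33 520] [0.5892 0.2411 0.075 ] angle 80.3 r 0.2009
blue [ 79. 219.] [    0    98   171   227 16808] [0.5947 0.2185 0.075 ] angle 77.4 r 0.1798
red [366. 260.] [346 243  30  42 442] [0.6255 0.0651 0.116 ] angle 17.5 r 0.0734
```

Call:
send_rows([
  {"offset":[1.6,4.8,0],"dr":[0,0,4]},
  {"offset":[1.6,4.8,0],"dr":[0,0,4]},
  {"offset":[1.6,4.8,0],"dr":[0,0,4]},
  {"offset":[1.6,4.8,0],"dr":[0,0,4]},
  {"offset":[1.6,4.8,0],"dr":[0,0,4]},
  {"offset":[1.6,4.8,0],"dr":[0,0,4]},
  {"offset":[1.6,4.8,0],"dr":[0,0,4]},
  {"offset":[1.6,4.8,0],"dr":[0,0,4]},
  {"offset":[1.6,4.8,0],"dr":[0,0,4]},
  {"offset":[1.6,4.8,0],"dr":[0,0,4]},
  {"offset":[0.8,2.4,0],"dr":[0,0,2]},
  {"offset":[0,0,0],"dr":[0,0,0]},
])

```text
clock: 10.55
tool_pos: [0.6285, 0.033, 0.0749]
tool_rot: [0.968, -0.249, 0.001, -0.0]
force: [-0.2, 0.6, -0.4]
finger_gap: -0.0001
gripper_force: 0.3
```

```bash
python3 look.py w9.png
python3 - <<'E'
from h import *
from plant import eyes
s=eyes.snapshot("top"); cv2.imwrite("pics/t9.png",s["image"][:,:,::-1])
a=cv2.imread("pics/w9.png"); b=cv2.resize(s["image"][140:300,230:420,::-1],None,fx=2.5,fy=2.5)
a=a[150:350,200:600]; cv2.imwrite("pics/m9.png",np.hstack([a,b[:200*2][:400][::1][:200]]) if 0 else np.vstack([a,cv2.resize(b,(400,337))]))
E
```

```text
t 10.55 pos [0.6285 0.033  0.0749] yaw -28.87 tcp rel axis in tool mm [ 68.8 -26.5   0.1] q [ 0.01  0.29  1.83 -0.    1.02  2.09] F [-0.2  0.6 -0.4]
yellow [401. 205.] [ 370  165   65   82 3403] [ 0.6201 -0.0153  0.075 ] angle -42.1 r 0.0871
green [144.   6.] [144   6   1   1   1] [0.7689 0.0501 0.075 ] angle 1.9 r 0.2135
brown [496. 296.] [ 454  272   78   47 2523] [ 0.5394 -0.0415  0.075 ] angle -100.8 r 0.086
blue [ 68. 341.] [   0  297  163   91 4906] [0.6398 0.2084 0.075 ] angle 63.0 r 0.1856
red [362. 251.] [344 217  33  69 968] [0.6257 0.0128 0.116 ] angle -23.3 r 0.0764
```

View pics/m9.png

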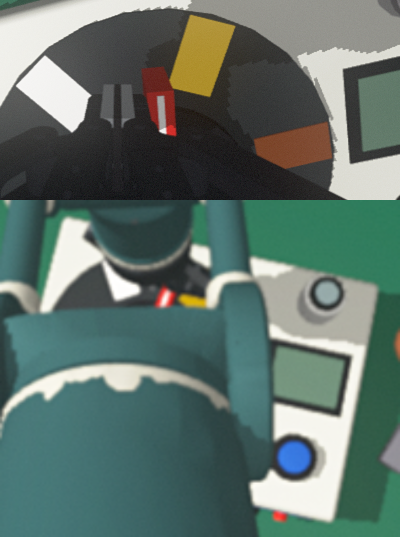

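The tab at (362,250) stands just short of the yellow field at (401,205). I've used all 10 picture views, so from here I measure numerically from the tab's white line.

```bash
cat > tab.py <<'E'
from look import *
s,R,p=tool(); w=eyes.snapshot("wrist"); T=np.eye(4);T[:3,:3]=R;T[:3,3]=p;T=T@w["tool_from_camera"]
def line(v,T,roi,name):
    hsv=cv2.cvtColor(v["image"],cv2.COLOR_RGB2HSV)
    r=(cv2.inRange(hsv,(0,140,60),(6,255,255))|cv2.inRange(hsv,(174,140,60),(179,255,255)))
    k=np.zeros_like(r);a,b,c,d=roi;k[b:d,a:c]=255;r&=k
    if r.sum()==0: return print(name,"no red")
    near=cv2.dilate(r,np.ones((9,9)))
    wh=cv2.inRange(hsv,(0,0,110),(179,110,255))&near&k
    for lab,m in(("red",r),("white",wh)):
        n,l,st,c=cv2.connectedComponentsWithStats(m)
        for i in range(1,n):
            if st[i,4]<6: continue
            q=cast(v,pts(l==i),.116,T)[:,:2]
            rel=q-C; rad=np.linalg.norm(rel,axis=1); o=rad>np.percentile(rad,50)
            print(name,lab,st[i],"mean",q.mean(0).round(4),"angle",ang(rel.mean(0)).round(1),"outer",ang(rel[o].mean(0)).round(1),"r",rad.min().round(3),rad.max().round(3))
line(w,T,(320,180,420,300),"wrist")
v=eyes.snapshot("top"); line(v,v["extrinsics"],(280,150,340,220),"top")
v=eyes.snapshot("side"); line(v,v["extrinsics"],(310,150,380,210),"side")
m,c,st=mask(w,(22,120,100),(35,255,255));P=cast(w,[c],.075,T)[0];print("yellow",st,ang(P[:2]-C),s["clock"],ang(R[:,0]),s["force"].round(1))
E
python3 tab.py
```

```text
wrist red [ 342  216   35   71 1415] mean [0.6278 0.0128] angle -22.7 outer -21.9 r 0.058 0.093
wrist white [357 245  10  39 292] mean [0.6198 0.0159] angle -22.8 outer -22.9 r 0.06 0.079
top red [304 181   5   9  19] mean [0.6068 0.0271] angle -17.2 outer -17.9 r 0.044 0.063
top red [309 183   5   7  19] mean [0.6034 0.0162] angle -29.2 outer -28.9 r 0.048 0.062
top white [306 182   5  10  25] mean [0.6024 0.0232] angle -22.9 outer -22.9 r 0.042 0.061
top white [312 191   4   3   8] mean [0.5919 0.0116] angle -40.8 outer -40.7 r 0.045 0.051
side red [330 168  19  14 209] mean [ 0.5874 -0.002 ] angle -54.7 outer -53.0 r 0.031 0.083
side white [326 163  17   7  46] mean [0.6103 0.0376] angle -5.7 outer -6.8 r 0.042 0.072
side white [344 163   9  11  48] mean [0.629  0.0068] angle -26.2 outer -26.7 r 0.071 0.09
yellow [ 370  164   66   82 3442] -42.055302775629116 10.65 -28.802362922759748 [-0.4 -0.5  0.3]
```

Call:
send_rows([
  {"offset":[1.2,3.6,0],"dr":[0,0,3]},
  {"offset":[1.2,3.6,0],"dr":[0,0,3]},
  {"offset":[1.2,3.6,0],"dr":[0,0,3]},
  {"offset":[1.2,3.6,0],"dr":[0,0,3]},
  {"offset":[0.8,2.4,0],"dr":[0,0,2]},
  {"offset":[0.8,2.4,0],"dr":[0,0,2]},
  {"offset":[0.4,1.2,0],"dr":[0,0,1]},
  {"offset":[0.4,1.2,0],"dr":[0,0,1]},
  {"offset":[0,0,0],"dr":[0,0,0]},
  {"offset":[0,0,0],"dr":[0,0,0]},
])

```text
clock: 11.63
tool_pos: [0.6211, 0.0119, 0.0745]
tool_rot: [0.917, -0.398, 0.0, -0.0]
force: [1.3, -0.3, 1.2]
finger_gap: -0.0003
gripper_force: 0.6
```

```bash
python3 tab.py
```

```text
wrist red [ 342  216   35   71 1375] mean [ 0.6143 -0.0075] angle -40.7 outer -39.9 r 0.057 0.092
wrist white [356 243  11  41 303] mean [ 0.6079 -0.0022] angle -40.7 outer -40.8 r 0.059 0.079
top red [306 186  14  13  73] mean [0.5884 0.0137] angle -41.6 outer -42.7 r 0.031 0.059
top white [310 188   8   8  26] mean [0.592  0.0114] angle -40.9 outer -41.1 r 0.038 0.058
side red [341 171   6   1   6] mean [0.6096 0.0042] angle -35.6 outer -35.9 r 0.06 0.073
side red [330 172  20  13 205] mean [ 0.5776 -0.0165] angle -69.6 outer -69.5 r 0.034 0.093
side white [329 167  25   8 102] mean [0.6086 0.0101] angle -31.8 outer -33.1 r 0.028 0.092
yellow [ 327  161   50   78 2927] -42.15982270173641 11.6333 -46.921465544700276 [ 1.3 -0.3  1.2]
```

Call:
send_rows([
  {"offset":[0.3,0.9,0],"dr":[0,0,0.7]},
  {"offset":[0.3,0.9,0],"dr":[0,0,0.7]},
  {"offset":[0,0,0],"dr":[0,0,0]},
  {"offset":[0,0,0],"dr":[0,0,0]},
  {"offset":[0,0,0],"dr":[0,0,0]},
  {"offset":[0,-5,0],"dr":[0,0,0]},
  {"offset":[0,-7,0],"dr":[0,0,0]},
  {"offset":[0,0,0],"dr":[0,0,0]},
  {"offset":[0,0,-35],"dr":[0,0,0]},
  {"offset":[0,0,-35],"dr":[0,0,0]},
  {"offset":[0,0,-35],"dr":[0,0,0]},
  {"offset":[0,0,0],"dr":[0,0,0]},
])

```text
clock: 12.78
tool_pos: [0.6341, 0.0184, 0.1884]
tool_rot: [0.912, -0.409, 0.006, -0.003]
force: [1.2, -0.2, 1.3]
finger_gap: 0.0
gripper_force: 0.0
```

```bash
sed -i 's/(320,180,420,300)/(300,120,440,330)/' tab.py; python3 tab.py; python3 -c "
from plant import state;print(state()['tool_pos'],state()['qpos'])"
```

```text
wrist red [352 178  21  65 872] mean [0.6008 0.0036] angle -41.0 outer -41.1 r 0.033 0.087
wrist white [360 189   7  47 222] mean [0.599  0.0034] angle -42.3 outer -42.4 r 0.039 0.078
wrist white [355 245  13   2  22] mean [0.5793 0.0255] angle -36.2 outer -32.2 r 0.029 0.031
top red [317 181   6   6   6] mean [ 0.6087 -0.0009] angle -39.5 outer -39.9 r 0.062 0.076
top red [314 183  12  13  39] mean [ 0.5955 -0.0016] angle -48.1 outer -47.4 r 0.044 0.077
top red [308 188   8   8  21] mean [0.5923 0.0163] angle -36.0 outer -36.8 r 0.036 0.056
top white [304 181  21  19 116] mean [0.5884 0.0084] angle -46.4 outer -46.3 r 0.025 0.078
side red [330 172  20  13 206] mean [ 0.5777 -0.0172] angle -69.7 outer -69.5 r 0.034 0.093
side white [329 168  25   7  87] mean [0.6062 0.0081] angle -34.6 outer -36.0 r 0.028 0.092
yellow [ 339  145   32   50 1092] -41.598382785051754 12.7833 -48.348543491357354 [ 1.2 -0.2  1.3]
[0.62908627 0.01833292 0.17987814] [-1.03990075e-02  1.95509249e-01  1.73679836e+00 -7.55403660e-05
  1.20850727e+00  2.40429008e+00]
```

The tab is at -42.3°, with yellow at about -42.3°. Moving above the button.

Call:
send_rows([
  {"offset":[-5.6,35.6,0],"dr":[0,0,0]},
  {"offset":[-5.6,35.6,0],"dr":[0,0,0]},
  {"offset":[-5.6,35.6,0],"dr":[0,0,0]},
  {"offset":[-5.6,35.6,0],"dr":[0,0,0]},
  {"offset":[-5.6,35.6,0],"dr":[0,0,0]},
  {"offset":[-5.6,35.6,0],"dr":[0,0,0]},
  {"offset":[0,0,0],"dr":[0,0,0]},
  {"offset":[0,0,0],"dr":[0,0,0]},
])

```text
clock: 13.6
tool_pos: [0.4444, -0.0989, 0.1774]
tool_rot: [0.912, -0.411, -0.002, 0.0]
force: [0.3, 0.5, 0.0]
finger_gap: -0.0001
gripper_force: 0.0
```

```bash
cat > btn.py <<'E'
from look import *
s,R,p=tool(); w=eyes.snapshot("wrist"); A=w["tool_from_camera"]
T=np.eye(4);T[:3,:3]=R;T[:3,3]=p;T=T@A
b=np.array([.4473,-.0989,.09]); t=np.linalg.inv(T)@np.r_[b,1]
print("pos",p.round(4),"expected px",cv2.projectPoints(t[:3].reshape(1,1,3),np.zeros(3),np.zeros(3),w["K"],w["dist_coeffs"])[0].ravel())
m=cv2.inRange(cv2.cvtColor(w["image"],cv2.COLOR_RGB2HSV),(105,120,60),(125,255,255))
n,l,st,c=cv2.connectedComponentsWithStats(m)
for i in range(1,n):
    if st[i,4]>60: 
        P=cast(w,[c[i]],.09,T)[0]; y,x=np.argwhere(l==i).mean(0).astype(int)
        print(c[i].round(0),st[i],P.round(4),"depth z",(T@np.r_[cv2.undistortPoints(np.float64([[[x,y]]]),w["K"],w["dist_coeffs"])[0,0]*w["depth"][y,x],w["depth"][y,x],1])[:3].round(4),"need tool mm",(R.T@(P-p)*1000).round(1))
E
python3 btn.py; python3 tab.py | grep -E "top (red|white)"
```

```text
pos [ 0.4444 -0.0989  0.1774] expected px [315.0121049  189.50389338]
[315. 188.] [297 171  36  35 985] [ 0.4483 -0.0995  0.09  ] depth z [ 0.4491 -0.0997  0.0918] need tool mm [ 3.3 -2.6 87.4]
[ 61. 269.] [  34  248   53   43 1190] [0.5705 0.1092 0.09  ] depth z [0.5756 0.1246 0.0752] need tool mm [ -72.2 -232.4   87.2]
[ 39. 329.] [   0  272   98  128 4740] [0.5536 0.1794 0.09  ] depth z [0.5715 0.2701 0.0198] need tool mm [-135.9 -266.3   87.3]
top red [307 181  19  21 113] mean [0.5895 0.0089] angle -45.1 outer -45.4 r 0.029 0.077
top white [311 182  14  15  53] mean [0.5978 0.004 ] angle -42.7 outer -42.6 r 0.038 0.077
```

Call:
send_rows([
  {"offset":[3,-2.5,20],"dr":[0,0,0]},
  {"offset":[0,0,25],"dr":[0,0,0]},
  {"offset":[0,0,25],"dr":[0,0,0]},
  {"offset":[0,0,20],"dr":[0,0,0]},
  {"offset":[0,0,10],"dr":[0,0,0]},
  {"offset":[0,0,0],"dr":[0,0,0]},
  {"offset":[0,0,0],"dr":[0,0,0]},
])

```text
clock: 14.38
tool_pos: [0.4511, -0.0988, 0.0792]
tool_rot: [0.912, -0.409, -0.001, 0.0]
force: [0.8, -0.7, 0.0]
finger_gap: -0.0
gripper_force: 0.0
```

Call:
send_rows([
  {"offset":[0,0,2],"dr":[0,0,0]},
  {"offset":[0,0,2],"dr":[0,0,0]},
  {"offset":[0,0,2],"dr":[0,0,0]},
  {"offset":[0,0,2],"dr":[0,0,0]},
  {"offset":[0,0,2],"dr":[0,0,0]},
  {"offset":[0,0,0],"dr":[0,0,0]},
])

```text
clock: 14.88
tool_pos: [0.4505, -0.0992, 0.0692]
tool_rot: [0.912, -0.41, -0.0, 0.0]
force: [-0.1, 0.4, -0.4]
finger_gap: 0.0001
gripper_force: 0.0
```

Call:
send_rows([
  {"offset":[0,0,2],"dr":[0,0,0]},
  {"offset":[0,0,2],"dr":[0,0,0]},
  {"offset":[0,0,2],"dr":[0,0,0]},
  {"offset":[0,0,0],"dr":[0,0,0]},
])

```text
clock: 15.22
tool_pos: [0.451, -0.0993, 0.0634]
tool_rot: [0.912, -0.41, 0.0, 0.0]
force: [0.3, -0.3, 3.2]
finger_gap: 0.0001
gripper_force: 1.7
```

Call:
send_rows([
  {"offset":[0,0,1],"dr":[0,0,0]},
  {"offset":[0,0,1],"dr":[0,0,0]},
  {"offset":[0,0,1],"dr":[0,0,0]},
  {"offset":[0,0,0],"dr":[0,0,0]},
])

```text
clock: 15.55
tool_pos: [0.4511, -0.0993, 0.0611]
tool_rot: [0.912, -0.41, 0.0, 0.0]
force: [-3.1, 0.6, 6.7]
finger_gap: -0.0002
gripper_force: 3.8
```

Call:
send_rows([
  {"offset":[0,0,1],"dr":[0,0,0]},
  {"offset":[0,0,1],"dr":[0,0,0]},
  {"offset":[0,0,1],"dr":[0,0,0]},
  {"offset":[0,0,0],"dr":[0,0,0]},
])

```text
clock: 15.88
tool_pos: [0.4513, -0.0994, 0.0607]
tool_rot: [0.912, -0.41, -0.0, 0.0]
force: [-11.4, 2.3, 27.7]
finger_gap: 0.0003
gripper_force: 13.6
```

It bottomed out at 28 N. Retracting.

Call:
send_rows([
  {"offset":[0,0,0],"dr":[0,0,0]},
  {"offset":[0,0,-5],"dr":[0,0,0]},
  {"offset":[0,0,-10],"dr":[0,0,0]},
  {"offset":[0,0,-30],"dr":[0,0,0]},
  {"offset":[0,0,-35],"dr":[0,0,0]},
  {"offset":[0,0,-35],"dr":[0,0,0]},
  {"offset":[0,0,0],"dr":[0,0,0]},
  {"offset":[0,0,0],"dr":[0,0,0]},
  {"offset":[0,0,0],"dr":[0,0,0]},
])

```text
clock: 16.63
tool_pos: [0.4504, -0.0991, 0.1719]
tool_rot: [0.912, -0.41, -0.0, -0.0]
force: [-0.0, 1.1, 0.0]
finger_gap: -0.0003
gripper_force: 0.0
```

```bash
python3 btn.py|head -2; python3 tab.py | grep -E "top (red|white)"
```

```text
pos [ 0.4504 -0.0991  0.1719] expected px [320.29188337 196.14892582]
[320. 195.] [ 302  178   37   35 1023] [ 0.4482 -0.0995  0.09  ] depth z [ 0.4496 -0.0998  0.0913] need tool mm [-1.1  1.9 81.9]
top red [307 181  19  21 112] mean [0.5894 0.0091] angle -45.0 outer -45.2 r 0.029 0.077
top white [311 182  14  15  53] mean [0.5978 0.004 ] angle -42.7 outer -42.6 r 0.038 0.077
```

```bash
python3 -c "
from plant import workorder;print(workorder.close_job())"
```

```text
the job is handed in; nothing more can be done
None
```

The selector tab is on yellow (tab about -42.6°, field about -42.4°), the blue button was pressed to its stop (28 N) and came back up, and the job is handed in; no verdict came back, and the first push passed over the tab without touching it, so I lowered the fingertips and pushed again.

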